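Scan the green sign plate

TASK

Take the orange hand scanner out of its black charging dock and hold it still for at least one second, pointing straight down at the middle of the bar-code label on the green sign plate, with its window about 80 mm above the label. Then stand the scanner upright in its dock again, as it was, and let go; set it down rather than dropping it, and leave the green plate where it lies.

Things in the scene. Friction and masses are not known exactly. Their poses are not given: they have to be found in the camera images.
- scanner_grip (a point): Grip point on the handle of the hand scanner: a stick scanner 114 mm tall, standing upright, nose down, in its dock; 0.22 kg. The orange handle is 36 mm (its x) by 28 mm (its y), from 51 to 114 mm above the scanner's underside; below it is a wider black head, 60 mm (x) by 44 mm (y). This point lies on the scanner's middle line, 90 mm above the underside and 24 mm below the top. The z axis points up, out of the handle's top; the scanner looks along -z.
- scanner_window (a point): Centre of the scanner's red window, in the middle of the head's underside, 90 mm below scanner_grip; same axes. The scanner looks along -z, away from the handle.
- green_label (a point): Centre of the bar-code label (white with black bars, 52 by 46 mm) on top of the only green sign plate, 7 mm above the bench. The plate is loose, 100 mm (x) by 150 mm (y) by 6 mm, with a white arrow; this point lies 44 mm from the plate's centre along its +y (the long side); z points up. Blue, yellow and bare metal plates of the same size, with the same label, lie beside it: not to be scanned.
- dock_floor (a point): Centre of the inner floor of the charging dock: a fixed black open tray, 104 (x) by 88 (y) by 16 mm high outside, walls 6 mm thick, inside 92 by 76 mm, floor 6 mm above the bench. The scanner stands in it, its x axis roughly along the dock's x (within 0.2 rad). z points up.
Mind the look-alikes: they are no part of the job. Of the things like the part that bears dock_floor, leave any that is purple; of the rest the smaller one is meant.

How it is judged:
By the outcome, as a careful person would: the job done as asked, in the order asked, and still so for the second after the job is handed in, with the robot touching nothing.
It also fails if it takes over 48 s, if anything falls off the work surface, if the arm or the gripper's body presses on something with over 40 N, if the wrist force passes 120 N, or if a joint passes its speed limit or range.

ROBOT

A 6-joint arm with a two-finger parallel gripper is mounted at the origin on the work surface. World frame = base frame: x ahead of the robot, y to its left, z up, the work surface at z = 0. Lengths are in m, angles in degrees, forces in N, time in s.
With the tool pointing down it reaches from about 0.375 to 0.9 m from the base axis. Payload 3.1 kg.
Tool frame: the origin (TCP) lies at the very end of the fingers, on their centre line; the grasp point (between the pads) lies 19 mm behind it; z points along the fingers, y is the line along which they close (so a half turn about z gives the same grasp; the last joint's range is limited). The gripper opens to 87 mm and grips with 3 to 60 N. Pads are 19 mm wide; open, the fingers measure 117 mm over their backs; the gripper's body (75 mm by 190 mm) begins 51 mm behind the grasp point.
Start: joints at [-81.675, 30.224, 82.088, -0, 67.689, -10.227], TCP at [0.199, -0.592, 0.223] pointing down, gripper open.
Joint ranges: [-176.69, 176.69], [-43.24, 126.21], [12.49, 139.97], [-82, 262], [0, 151.66], [-163.58, 163.58]. Speed limits (degrees/s): [159.86, 159.86, 180, 180, 180, 180].

INTERFACE

Orientations are given as a 3x3 rotation matrix whose columns are the frame's x, y, z axes.
In Python, from rig import bot gives the robot as it stands.
- The arm moves only by the tool move_arm, never from a script. Its argument "increments" is a list of rows, each an object with "xyz": the shift along the tool's x, y, z in mm, a list of three; "roll": the turn about the tool's z in rad; "grip": the opening in per cent of the stroke, from 0 (shut) to 100 (fully open). A call has 1 to 5 rows; each row shifts and turns the commanded pose from where the row before left it, along the tool's axes as they then stand; what a row does not reach is not made up. A row lasts 1/12 s, in which the tool goes at most 41.7 mm and 7.16 degrees, less where a joint would pass 70% of its speed; a pose out of reach is approached as far as the arm can. A call is refused whole if a number of a shift passes 41.7 or a number of a turn 0.125, either way. A call with a gripper value outside its range is refused whole. The fingers move at their own pace and stop on an object; the grip force is fixed at half the most. Time passes only in rows, so rows that do not move let the fingers close. It gives the time, the measured TCP pose, the force, the opening and the grip force at its end, in the units of the state.
- bot.read_state(): the state, without advancing time (a new reading comes with each control period).
- bot.capture(name): name is "side" or "top"; returns (picture, depth): 480x640x3 uint8, red, green, blue; 480x640 float32, m along the optical axis (not along the pixel's ray), 0 where there is no reading.
- bot.camera_model(name): a dict with "intrinsics" (3x3 intrinsics, pixels), "rvec" (rotation vector, rad) and "tvec" (3), from world to camera coordinates, as OpenCV has them. Camera axes: x right, y down, z forward; pixel columns grow to the right and rows downward; lengths in m; the calibration is good to about 2 mm. A picture is of the moment at which its call begins. camera_model takes no time and is no camera call.
- bot.hand_in(): hands the job in; it is judged then, once.
Trained networks look in the newest picture that a camera, given by its name, has taken for a name from the list of things; names that differ only in an ending like _2 or _b are one class to them, and where a whole thing is asked for, a point or a joint stands for the part that bears it (a point fixed in the world has none). Each returns a list of dicts, best first, with "conf" (0 to 1); they miss things now and then, are a little off and sometimes report something else, mostly with a low value. They report only what shows in the picture. A call takes as long as a camera call. They do not tell look-alikes from the thing itself.
- bot.spot_in(label, camera): "at" ([x, y, z] in m, in the coordinates of the camera as it stood for that picture, good to about 4 mm: the middle of the surface that is visible of it).
- bot.trace(label, camera): "mask" (480x640 bool, what is visible of it).
The state is a dict: "time_s": time; "joint_positions": joint angles; "qvel": joint speeds; "tau": joint torques, N m; "position": TCP position; "tcp_rot": TCP orientation; "force": force on the tool from outside, world axes, zero at the start; "moment": the same for the moment, N m; "opening": opening from 0.0 (shut) to 1.0 (fully open); "grasp_force": force on a finger pad.
Only numpy, scipy, OpenCV 4.12 (cv2) and the standard library are available. Lean on these libraries where they do the work, as an engineer would, in place of code of your own. Each camera call takes 0.05 s, during which the arm holds its last target. There are 200 camera calls.

## Working session

There is one attempt and no reset: what is moved stays moved. The work goes in short steps, Python scripts to look and compute and a tool call to move; the robot and the scene stay as the last step left them, time stands still between calls to the robot, and variables do not carry over. Pictures are saved under pics/ and viewed, at most 10 in all, crops included, and the job is handed in when it is done.

Besides the shell and the picture viewer there is one more tool, called after ">>>" as name(argument=value, ...) on one line, values as JSON. move_arm: Moves the arm, as the interface text tells. Its arguments: {"type":"object","properties":{"increments":{"type":"array"}},"required":["increments"]}

```bash
mkdir -p pics; cat > h.py <<'E'
from rig import bot
import numpy as np, cv2
def cam(n):
    m=bot.camera_model(n); R,_=cv2.Rodrigues(np.array(m['rvec'],float)); return np.array(m['intrinsics']),R,np.array(m['tvec'],float).ravel()
def c2w(n,p):
    K,R,t=cam(n); return (np.atleast_2d(p)-t)@R
def w2p(n,p):
    K,R,t=cam(n); c=np.atleast_2d(p)@R.T+t; q=c@K.T; return q[:,:2]/q[:,2:]
def cloud(n,d):
    K,R,t=cam(n); v,u=np.mgrid[:480,:640]; c=np.stack([(u-K[0,2])*d/K[0,0],(v-K[1,2])*d/K[1,1],d],-1)
    w=(c-t)@R; w[d==0]=np.nan; return w
E
python3 - <<'E'
from h import *
for n in ('side','top'):
    p,d=bot.capture(n); cv2.imwrite(f'pics/{n}0.png',p[...,::-1]); np.savez(f'{n}0.npz',p=p,d=d)
    for l in ('scanner_grip','green_label','dock_floor'):
        for r in bot.spot_in(l,n): 
            w=c2w(n,r['at']); print(n,l,round(r['conf'],2),w.round(3),w2p(n,w).round())
print(bot.read_state())
E
```

```text
side scanner_grip 0.86 [[ 0.515 -0.311  0.078]] [[369. 196.]]
side green_label 0.95 [[ 0.471 -0.063  0.006]] [[311. 281.]]
side dock_floor 0.69 [[ 0.543 -0.282  0.01 ]] [[351. 220.]]
side dock_floor 0.68 [[ 0.293 -0.381  0.017]] [[463. 244.]]
side dock_floor 0.66 [[ 0.661 -0.397  0.006]] [[344. 183.]]
top scanner_grip 0.56 [[ 0.506 -0.309  0.065]] [[434. 225.]]
top green_label 0.9 [[ 0.47  -0.067  0.003]] [[301. 246.]]
top green_label 0.35 [[ 0.501 -0.309  0.064]] [[434. 228.]]
top dock_floor 0.92 [[ 0.294 -0.332  0.009]] [[440. 340.]]
top dock_floor 0.73 [[ 0.66  -0.395  0.004]] [[469. 151.]]
top dock_floor 0.71 [[ 0.499 -0.311  0.006]] [[427. 232.]]
{'time_s': 0.4, 'joint_positions': array([-8.16754000e+01,  3.02346625e+01,  8.20972145e+01,  1.73830851e-03,
        6.76877637e+01, -1.02264678e+01]), 'qvel': array([ 0.00839488, -0.09909384, -0.15481137, -0.04094718, -0.07132634,
       -0.01168478]), 'tau': array([-1.42432559e-04, -4.39500046e+01, -1.76656884e+01,  6.34261826e-02,
        5.30353398e-02, -6.55701797e-05]), 'position': array([ 0.19887143, -0.59239445,  0.22237567]), 'tcp_rot': array([[ 9.48044132e-01,  3.18138844e-01, -2.18581112e-05],
       [ 3.18138833e-01, -9.48044073e-01,  3.43245754e-04],
       [ 8.84773547e-05, -3.32366037e-04, -9.99999941e-01]]), 'force': array([-0.05304009, -0.38127748, -0.16160587]), 'moment': array([-0.00242126, -0.03902905,  0.03960802]), 'grasp_force': 0.0, 'opening': 1.0038618975038969}
```

View pics/side0.png

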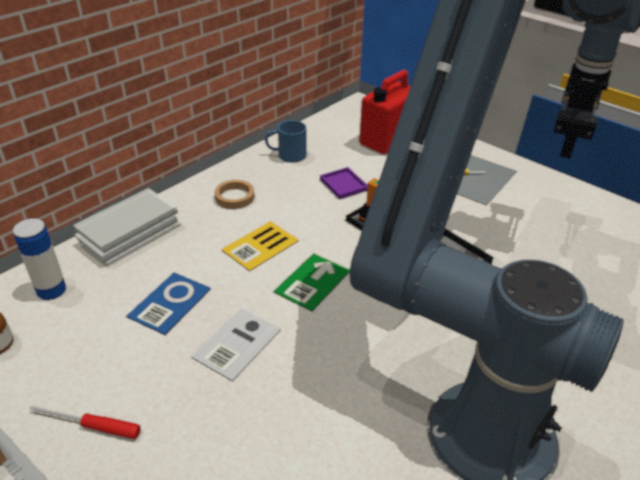

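View pics/top0.png

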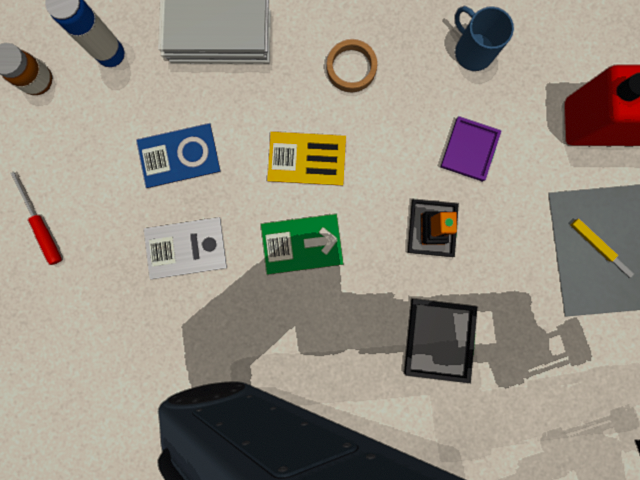

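Side view: the arm hides most of the dock and scanner (375,190). Top view: the docks are purple (470,150), large black (440,340) and small black (432,228) holding the orange scanner (444,222). The small black one fits, since it isn't purple and is the smaller of the rest. The green plate is at (301,245) with its label at (279,246). Next I'll measure these and confirm with a crop.

```bash
python3 - <<'E'
from h import *
f=np.load('top0.npz');p,d=f['p'],f['d'];w=cloud('top',d)
hsv=cv2.cvtColor(p,cv2.COLOR_RGB2HSV).astype(int)
def rect(n,m):
    q=(w[m][:,:2]*1000).astype(np.float32); r=cv2.minAreaRect(q); print(n,m.sum(),np.round(r[0],1),np.round(r[1],1),round(r[2],1),'z',np.nanpercentile(w[m][:,2],[5,50,95]).round(4),'mean',q.mean(0).round(1))
    print('   ',cv2.boxPoints(r).round(0).tolist())
box=np.zeros((480,640),bool); box[190:265,400:470]=1
z=np.nan_to_num(w[...,2])
rect('handle top',box&(z>.11))
k=box&(z>.003)&(z<.022)&(p.max(2)<110); rect('dock',k)
rect('head top',box&(z>.045)&(z<.062))
g=np.zeros_like(box);g[200:285,250:350]=1
grn=(hsv[...,0]>45)&(hsv[...,0]<80)&(hsv[...,1]>120)&g
rect('plate',grn)
lab=np.zeros_like(box);lab[225:270,258:300]=1
# label: white/black low-saturation inside hull of plate
hull=np.zeros((480,640),np.uint8);cv2.fillConvexPoly(hull,cv2.convexHull(np.argwhere(grn)[:,::-1].astype(np.int32)),1)
hull=cv2.erode(hull,np.ones((3,3)))
rect('label',lab&(hull>0)&(hsv[...,1]<90))
a=cv2.resize(p[185:285,250:480,::-1],None,fx=3.4,fy=3.4,interpolation=cv2.INTER_CUBIC);cv2.imwrite('pics/crop.png',a)
K,R,t=cam('top');print('campos',-R.T@t)
E
```

```text
handle top 371 [ 504.5 -317.9] [35.  28.9] 0.4 z [0.1143 0.1186 0.1212] mean [ 504.5 -316.8]
    [[487.0, -304.0], [487.0, -332.0], [522.0, -332.0], [522.0, -303.0]]
dock 1314 [ 507.6 -320.2] [ 90.3 104. ] 85.1 z [0.0037 0.0091 0.0173] mean [ 505.8 -312.9]
    [[452.0, -361.0], [556.0, -370.0], [563.0, -280.0], [460.0, -271.0]]
head top 261 [ 505.4 -317. ] [58.3 41.4] 2.8 z [0.0453 0.054  0.0583] mean [ 500.1 -308.8]
    [[475.0, -298.0], [477.0, -339.0], [536.0, -336.0], [534.0, -295.0]]
plate 2723 [474.  -68.8] [ 97.5 147. ] 8.2 z [0.0027 0.0052 0.0075] mean [nan nan]
    [[415.0, -3.0], [436.0, -148.0], [533.0, -135.0], [512.0, 11.0]]
label 687 [468.1 -24.1] [58.  42.8] 17.9 z [0.0035 0.0059 0.0083] mean [nan nan]
    [[434.0, -13.0], [447.0, -53.0], [502.0, -36.0], [489.0, 5.0]]
campos [ 0.41464849 -0.10470433  0.84937488]
```

View pics/crop.png

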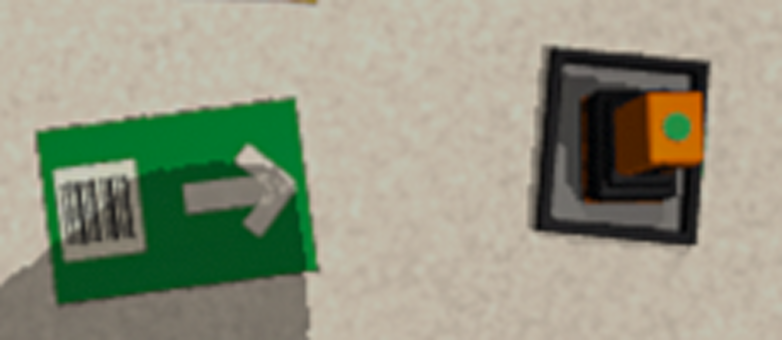

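The crop confirms it: the orange scanner stands in the small black dock at right, and the green plate's label is at its left end. Scanner axis is at (504.5,-317) mm with yaw about 0, its top at z 0.12. The label is at (468,-25). Setting out.

>>> move_arm(increments=[{"xyz": [0, 0, 0], "roll": 0.108, "grip": 100}, {"xyz": [0, 0, 0], "roll": 0.108, "grip": 100}, {"xyz": [0, 0, 0], "roll": 0.108, "grip": 100}, {"xyz": [14, -12, 0], "roll": 0, "grip": 100}, {"xyz": [25, -22, 0], "roll": 0, "grip": 100}])

```text
time_s: 0.82
position: [0.2361, -0.561, 0.2226]
tcp_rot: [[1.0, -0.005, -0.001], [-0.005, -1.0, -0.003], [-0.001, 0.003, -1.0]]
force: [1.3, -0.4, 0.2]
opening: 1.001
grasp_force: 0.0
```

>>> move_arm(increments=[{"xyz": [28, -25, 0], "roll": 0, "grip": 100}, {"xyz": [28, -25, 0], "roll": 0, "grip": 100}, {"xyz": [28, -25, 0], "roll": 0, "grip": 100}, {"xyz": [28, -25, 0], "roll": 0, "grip": 100}, {"xyz": [28, -25, 0], "roll": 0, "grip": 100}])

```text
time_s: 1.23
position: [0.379, -0.4323, 0.2227]
tcp_rot: [[1.0, -0.001, 0.0], [-0.001, -1.0, -0.0], [0.0, 0.0, -1.0]]
force: [0.9, -0.8, 0.4]
opening: 0.999
grasp_force: 0.0
```

>>> move_arm(increments=[{"xyz": [28, -25, 0], "roll": 0, "grip": 100}, {"xyz": [28, -25, 0], "roll": 0, "grip": 100}, {"xyz": [20, -18, 0], "roll": 0, "grip": 100}, {"xyz": [10, -9, 0], "roll": 0, "grip": 100}, {"xyz": [0, 0, 0], "roll": 0, "grip": 100}])

```text
time_s: 1.65
position: [0.4656, -0.3546, 0.2226]
tcp_rot: [[1.0, 0.004, 0.0], [0.004, -1.0, 0.0], [0.0, -0.0, -1.0]]
force: [-0.1, 0.1, -0.0]
opening: 1.002
grasp_force: 0.0
```

>>> move_arm(increments=[{"xyz": [15, -14, 0], "roll": 0, "grip": 100}, {"xyz": [14, -13, 0], "roll": 0, "grip": 100}, {"xyz": [10, -10, 0], "roll": 0, "grip": 100}, {"xyz": [0, 0, 20], "roll": 0, "grip": 100}, {"xyz": [0, 0, 0], "roll": 0, "grip": 100}])

```text
time_s: 2.07
position: [0.5011, -0.3189, 0.2]
tcp_rot: [[1.0, -0.0, -0.005], [-0.0, -1.0, 0.003], [-0.005, -0.003, -1.0]]
force: [-0.6, -0.4, -1.5]
opening: 1.001
grasp_force: 0.0
```

```bash
python3 - <<'E'
from h import *
p,d=bot.capture('side');w=cloud('side',d)
hsv=cv2.cvtColor(p,cv2.COLOR_RGB2HSV).astype(int)
m=(hsv[...,0]>5)&(hsv[...,0]<20)&(hsv[...,1]>180)&(np.hypot(w[...,0]-.505,w[...,1]+.317)<.06)
q=w[m];print(m.sum(),np.round(q.min(0),3) if len(q) else '',np.round(q.max(0),3) if len(q) else '')
st=bot.read_state();print(st['position'].round(4),st['joint_positions'].round(1))
c=w2p('side',[.505,-.317,.12])[0].astype(int);y0=max(c[1]-110,0);x0=max(c[0]-150,0)
cv2.imwrite('pics/s1.png',cv2.resize(p[y0:y0+200,x0:x0+260,::-1],None,fx=3,fy=3))
E
```

```text
0  
[ 0.5012 -0.3194  0.201 ] [-43.2  29.4  87.7  -0.1  63.2  46.8]
```

View pics/s1.png

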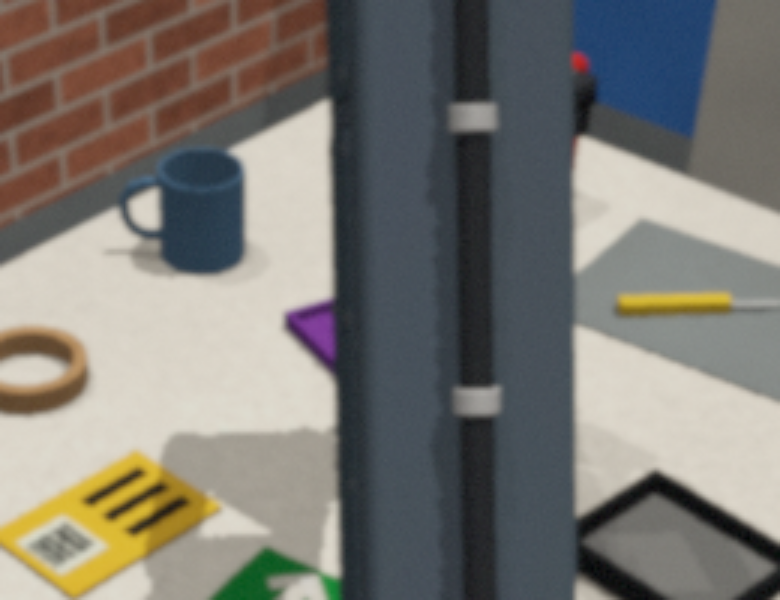

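The side camera is fully blocked by the arm. The top measurement is well within the finger clearance, so I'll descend and grip.

>>> move_arm(increments=[{"xyz": [3, -2, 10], "roll": 0, "grip": 100}, {"xyz": [0, 0, 20], "roll": 0, "grip": 100}, {"xyz": [0, 0, 20], "roll": 0, "grip": 100}, {"xyz": [0, 0, 20], "roll": 0, "grip": 100}, {"xyz": [0, 0, 10], "roll": 0, "grip": 100}])

```text
time_s: 2.53
position: [0.5046, -0.3175, 0.1205]
tcp_rot: [[1.0, -0.001, -0.002], [-0.001, -1.0, 0.002], [-0.002, -0.002, -1.0]]
force: [-0.5, 0.6, -0.2]
opening: 0.999
grasp_force: 0.0
```

>>> move_arm(increments=[{"xyz": [0, 0, 15], "roll": 0, "grip": 100}, {"xyz": [0, 0, 15], "roll": 0, "grip": 100}, {"xyz": [0, 0, 10], "roll": 0, "grip": 100}, {"xyz": [0, 0, 4], "roll": 0, "grip": 100}, {"xyz": [0, 0, 0], "roll": 0, "grip": 100}])

```text
time_s: 2.95
position: [0.5055, -0.3176, 0.0778]
tcp_rot: [[1.0, -0.001, -0.001], [-0.001, -1.0, 0.001], [-0.001, -0.001, -1.0]]
force: [-0.8, 0.1, 0.2]
opening: 1.004
grasp_force: 0.0
```

>>> move_arm(increments=[{"xyz": [0, 0, 0], "roll": 0, "grip": 60}, {"xyz": [0, 0, 0], "roll": 0, "grip": 50}, {"xyz": [0, 0, 0], "roll": 0, "grip": 42}, {"xyz": [0, 0, 0], "roll": 0, "grip": 42}, {"xyz": [0, 0, 0], "roll": 0, "grip": 42}])

```text
time_s: 3.37
position: [0.5062, -0.3178, 0.0792]
tcp_rot: [[1.0, -0.0, 0.001], [-0.0, -1.0, -0.001], [0.001, 0.001, -1.0]]
force: [0.3, -0.0, -1.0]
opening: 0.706
grasp_force: 0.0
```

>>> move_arm(increments=[{"xyz": [0, 0, 0], "roll": 0, "grip": 40}, {"xyz": [0, 0, 0], "roll": 0, "grip": 40}, {"xyz": [0, 0, 0], "roll": 0, "grip": 20}, {"xyz": [0, 0, 0], "roll": 0, "grip": 0}, {"xyz": [0, 0, 0], "roll": 0, "grip": 0}])

```text
time_s: 3.78
position: [0.506, -0.3178, 0.0786]
tcp_rot: [[1.0, 0.0, 0.0], [0.0, -1.0, -0.001], [0.0, 0.001, -1.0]]
force: [-0.4, -3.1, -2.4]
opening: 0.327
grasp_force: 8.1
```

>>> move_arm(increments=[{"xyz": [0, 0, 0], "roll": 0, "grip": 0}, {"xyz": [0, 0, 0], "roll": 0, "grip": 0}, {"xyz": [0, 0, 0], "roll": 0, "grip": 0}, {"xyz": [0, 0, 0], "roll": 0, "grip": 0}, {"xyz": [0, 0, 0], "roll": 0, "grip": 0}])

```text
time_s: 4.2
position: [0.506, -0.3177, 0.0785]
tcp_rot: [[1.0, -0.0, 0.0], [-0.0, -1.0, -0.0], [0.0, 0.0, -1.0]]
force: [0.7, -0.6, -0.5]
opening: 0.319
grasp_force: 30.0
```

>>> move_arm(increments=[{"xyz": [0, 0, -6], "roll": 0, "grip": 0}, {"xyz": [0, 0, -15], "roll": 0, "grip": 0}, {"xyz": [0, 0, -25], "roll": 0, "grip": 0}, {"xyz": [0, 0, -25], "roll": 0, "grip": 0}, {"xyz": [0, 0, -10], "roll": 0, "grip": 0}])

```text
time_s: 4.62
position: [0.507, -0.3183, 0.1626]
tcp_rot: [[1.0, -0.0, 0.003], [-0.0, -1.0, -0.003], [0.003, 0.003, -1.0]]
force: [0.6, -1.3, -2.5]
opening: 0.319
grasp_force: 30.0
```

>>> move_arm(increments=[{"xyz": [-1, -8, 0], "roll": 0, "grip": 0}, {"xyz": [-2, -16, 0], "roll": 0, "grip": 0}, {"xyz": [-3, -24, 0], "roll": 0, "grip": 0}, {"xyz": [-3, -24, 0], "roll": 0, "grip": 0}, {"xyz": [-3, -24, 0], "roll": 0, "grip": 0}])

```text
time_s: 5.03
position: [0.4921, -0.2192, 0.1579]
tcp_rot: [[1.0, -0.001, -0.003], [-0.001, -1.0, 0.003], [-0.003, -0.003, -1.0]]
force: [0.3, 0.7, -2.2]
opening: 0.317
grasp_force: 30.0
```

>>> move_arm(increments=[{"xyz": [-3, -24, 0], "roll": 0, "grip": 0}, {"xyz": [-3, -24, 0], "roll": 0, "grip": 0}, {"xyz": [-3, -24, 0], "roll": 0, "grip": 0}, {"xyz": [-3, -24, 0], "roll": 0, "grip": 0}, {"xyz": [-3, -24, 0], "roll": 0, "grip": 0}])

```text
time_s: 5.45
position: [0.477, -0.0992, 0.1581]
tcp_rot: [[1.0, -0.0, -0.004], [-0.0, -1.0, 0.002], [-0.004, -0.002, -1.0]]
force: [0.8, 0.1, -2.9]
opening: 0.319
grasp_force: 30.0
```

>>> move_arm(increments=[{"xyz": [-3, -24, 0], "roll": 0, "grip": 0}, {"xyz": [-3, -24, 0], "roll": 0, "grip": 0}, {"xyz": [-2, -16, 0], "roll": 0, "grip": 0}, {"xyz": [-1, -8, 0], "roll": 0, "grip": 0}, {"xyz": [0, 0, 0], "roll": 0, "grip": 0}])

```text
time_s: 5.87
position: [0.468, -0.0274, 0.1586]
tcp_rot: [[1.0, 0.002, -0.004], [0.002, -1.0, 0.001], [-0.004, -0.001, -1.0]]
force: [0.1, 0.7, -2.5]
opening: 0.317
grasp_force: 30.0
```

>>> move_arm(increments=[{"xyz": [1, -2, -1], "roll": 0, "grip": 0}, {"xyz": [0, 0, 0], "roll": 0, "grip": 0}, {"xyz": [0, 0, 0], "roll": 0, "grip": 0}])

```text
time_s: 6.12
position: [0.4716, -0.0285, 0.1605]
tcp_rot: [[1.0, -0.001, 0.001], [-0.001, -1.0, -0.0], [0.001, 0.0, -1.0]]
force: [-0.5, -0.4, -1.9]
opening: 0.319
grasp_force: 30.0
```

```bash
python3 - <<'E'
from h import *
st=bot.read_state();print(st['position'].round(4))
for n in ('side','top'):
    p,d=bot.capture(n);w=cloud(n,d);np.savez(n+'1.npz',p=p,d=d)
    hsv=cv2.cvtColor(p,cv2.COLOR_RGB2HSV).astype(int)
    near=(abs(w[...,0]-.468)<.045)&(abs(w[...,1]+.026)<.045)
    o=near&(hsv[...,0]>5)&(hsv[...,0]<22)&(hsv[...,1]>150)&(w[...,2]>.12)
    hd=near&(w[...,2]>.08)&(w[...,2]<.135)
    for nm,m in (('handle',o),('head',hd)):
        q=w[m]
        if len(q)>20: print(n,nm,m.sum(),np.percentile(q,[2,50,98],axis=0).round(4).tolist())
p=np.load('side1.npz')['p'];c=w2p('side',[.468,-.025,.09])[0].astype(int);print(c)
y0=max(c[1]-110,0);x0=max(c[0]-130,0)
cv2.imwrite('pics/s2.png',cv2.resize(p[y0:y0+200,x0:x0+260,::-1],None,fx=3,fy=3))
# plate in top
p=np.load('top1.npz')['p'];d=np.load('top1.npz')['d'];w=cloud('top',d);k=np.zeros(d.shape,bool)
E
```

```text
[ 0.4716 -0.0285  0.1605]
side handle 446 [[0.445, -0.038, 0.1377], [0.4539, -0.0153, 0.172], [0.4883, 0.0031, 0.259]]
side head 672 [[0.4373, -0.0453, 0.0899], [0.4487, -0.0081, 0.1152], [0.496, -0.0035, 0.1332]]
[299 260]
```

View pics/s2.png

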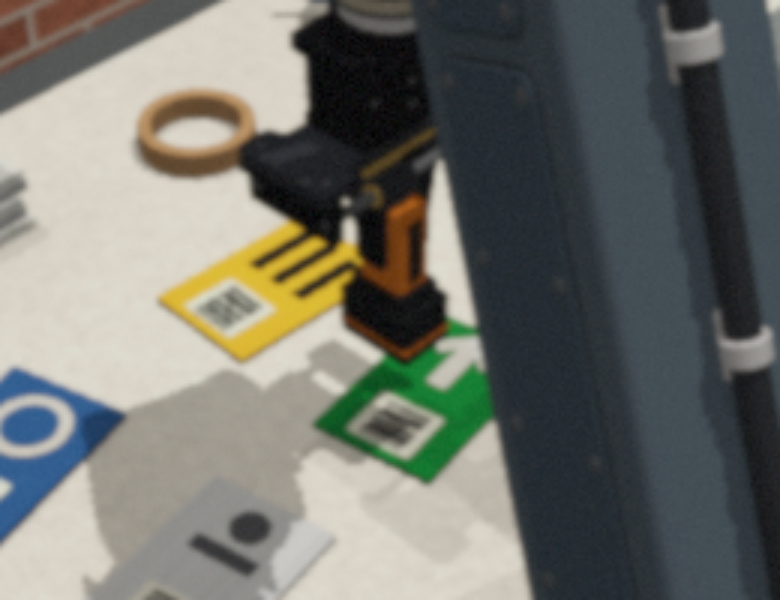

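Side view: the scanner hangs upright in the fingers (head at about (395,320) in the crop) above the green plate, with the label visible at (398,423). Now measuring the label from this camera and checking the head's lower corners.

```bash
python3 - <<'E'
from h import *
f=np.load('side1.npz');p,d=f['p'],f['d'];w=cloud('side',d)
hsv=cv2.cvtColor(p,cv2.COLOR_RGB2HSV).astype(int)
x0,y0=169,150
m=np.zeros(d.shape,bool);m[y0+125:y0+158,x0+112:x0+152]=1
m&=(hsv[...,1]<70)&(hsv[...,2]>130)
n,l,s,c=cv2.connectedComponentsWithStats(m.astype(np.uint8));i=1+np.argmax(s[1:,4]);
r=cv2.minAreaRect(w[l==i][:,:2].astype(np.float32)*1000);print('label',s[i],r,w[l==i][:,2].mean())
C=np.array([.470,-.0285,.088])
pr=lambda C:(w2p('side',[C+[a*.03,b*.022,0] for a,b in((-1,1),(-1,-1),(1,1))])-[x0,y0])*3
print(pr(C).round(),'order (-x,+y),(-x,-y),(+x,+y); seen ~ (403,357),(445,330),(347,325)')
near=(abs(w[...,0]-.468)<.05)&(abs(w[...,1]+.026)<.05)&(w[...,2]>.085)&(w[...,2]<.11)
q=w[near];h,e=np.histogram(q[:,0],20);print(h,e.round(4));h,e=np.histogram(q[:,1],20);print(h,e.round(4))
E
```

```text
label [286 281  31  22 233] ((466.04595947265625, -26.391109466552734), (53.79745864868164, 52.435672760009766), 7.71978235244751) 0.005974722347441869
[[403. 367.]
 [448. 335.]
 [338. 326.]] order (-x,+y),(-x,-y),(+x,+y); seen ~ (403,357),(445,330),(347,325)
[73 42 10  8 13  6 10  7 11 12  6  8  6 11  9  6 10  7  7  2] [0.4366 0.4398 0.443  0.4463 0.4495 0.4527 0.4559 0.4592 0.4624 0.4656
 0.4688 0.472  0.4753 0.4785 0.4817 0.4849 0.4882 0.4914 0.4946 0.4978
 0.501 ]
[  5   6   6   4   6   5   4   6   8   6   3   5   7   8   8   5   5  27
 102  38] [-0.0481 -0.0458 -0.0436 -0.0413 -0.039  -0.0367 -0.0344 -0.0322 -0.0299
 -0.0276 -0.0253 -0.023  -0.0208 -0.0185 -0.0162 -0.0139 -0.0116 -0.0094
 -0.0071 -0.0048 -0.0025]
```

Scanner centre is about (469.5,-28) and the label about (467,-25). A small correction, then hold.

>>> move_arm(increments=[{"xyz": [-2.5, -3, 0], "roll": 0, "grip": 0}, {"xyz": [0, 0, 0], "roll": 0, "grip": 0}, {"xyz": [0, 0, 0], "roll": 0, "grip": 0}, {"xyz": [0, 0, 0], "roll": 0, "grip": 0}, {"xyz": [0, 0, 0], "roll": 0, "grip": 0}])

```text
time_s: 6.63
position: [0.4686, -0.0246, 0.1606]
tcp_rot: [[1.0, -0.0, 0.0], [-0.0, -1.0, -0.0], [0.0, 0.0, -1.0]]
force: [-0.2, -0.9, -3.5]
opening: 0.318
grasp_force: 30.0
```

>>> move_arm(increments=[{"xyz": [0, 0, 0], "roll": 0, "grip": 0}, {"xyz": [0, 0, 0], "roll": 0, "grip": 0}, {"xyz": [0, 0, 0], "roll": 0, "grip": 0}, {"xyz": [0, 0, 0], "roll": 0, "grip": 0}, {"xyz": [0, 0, 0], "roll": 0, "grip": 0}])

```text
time_s: 7.05
position: [0.4685, -0.0245, 0.1606]
tcp_rot: [[1.0, -0.0, -0.0], [-0.0, -1.0, 0.0], [-0.0, -0.0, -1.0]]
force: [0.1, -0.1, -2.2]
opening: 0.317
grasp_force: 30.0
```

>>> move_arm(increments=[{"xyz": [0, 0, 0], "roll": 0, "grip": 0}, {"xyz": [0, 0, 0], "roll": 0, "grip": 0}, {"xyz": [0, 0, 0], "roll": 0, "grip": 0}, {"xyz": [0, 0, 0], "roll": 0, "grip": 0}, {"xyz": [0, 0, 0], "roll": 0, "grip": 0}])

```text
time_s: 7.47
position: [0.4685, -0.0246, 0.1605]
tcp_rot: [[1.0, -0.0, -0.0], [-0.0, -1.0, -0.0], [-0.0, 0.0, -1.0]]
force: [0.4, -0.3, -2.8]
opening: 0.321
grasp_force: 30.0
```

>>> move_arm(increments=[{"xyz": [0, 0, 0], "roll": 0, "grip": 0}, {"xyz": [0, 0, 0], "roll": 0, "grip": 0}, {"xyz": [0, 0, 0], "roll": 0, "grip": 0}, {"xyz": [0, 0, 0], "roll": 0, "grip": 0}, {"xyz": [0, 0, 0], "roll": 0, "grip": 0}])

```text
time_s: 7.88
position: [0.4685, -0.0245, 0.1605]
tcp_rot: [[1.0, -0.0, -0.0], [-0.0, -1.0, -0.0], [-0.0, 0.0, -1.0]]
force: [-0.6, -0.5, -2.5]
opening: 0.319
grasp_force: 30.0
```

>>> move_arm(increments=[{"xyz": [0, 0, 0], "roll": 0, "grip": 0}, {"xyz": [0, 0, 0], "roll": 0, "grip": 0}, {"xyz": [0, 0, 0], "roll": 0, "grip": 0}, {"xyz": [0, 0, 0], "roll": 0, "grip": 0}, {"xyz": [0, 0, 0], "roll": 0, "grip": 0}])

```text
time_s: 8.3
position: [0.4685, -0.0245, 0.1606]
tcp_rot: [[1.0, -0.0, 0.0], [-0.0, -1.0, 0.0], [0.0, -0.0, -1.0]]
force: [0.0, 0.0, -1.6]
opening: 0.315
grasp_force: 30.0
```

>>> move_arm(increments=[{"xyz": [1, 8, 0], "roll": 0, "grip": 0}, {"xyz": [2, 16, 0], "roll": 0, "grip": 0}, {"xyz": [3, 24, 0], "roll": 0, "grip": 0}, {"xyz": [3, 24, 0], "roll": 0, "grip": 0}, {"xyz": [3, 24, 0], "roll": 0, "grip": 0}])

```text
time_s: 8.72
position: [0.4807, -0.122, 0.1606]
tcp_rot: [[1.0, 0.0, 0.0], [0.0, -1.0, -0.0], [0.0, 0.0, -1.0]]
force: [0.1, -0.1, -3.3]
opening: 0.32
grasp_force: 30.0
```

>>> move_arm(increments=[{"xyz": [3, 24, 0], "roll": 0, "grip": 0}, {"xyz": [3, 24, 0], "roll": 0, "grip": 0}, {"xyz": [3, 24, 0], "roll": 0, "grip": 0}, {"xyz": [3, 24, 0], "roll": 0, "grip": 0}, {"xyz": [3, 24, 0], "roll": 0, "grip": 0}])

```text
time_s: 9.13
position: [0.4952, -0.2424, 0.1604]
tcp_rot: [[1.0, -0.001, -0.0], [-0.001, -1.0, -0.0], [-0.0, 0.0, -1.0]]
force: [0.5, -0.4, -2.3]
opening: 0.318
grasp_force: 30.0
```

>>> move_arm(increments=[{"xyz": [3, 24, 0], "roll": 0, "grip": 0}, {"xyz": [3, 24, 0], "roll": 0, "grip": 0}, {"xyz": [2, 16, 0], "roll": 0, "grip": 0}, {"xyz": [1, 8, 0], "roll": 0, "grip": 0}, {"xyz": [1, 5, 0], "roll": 0, "grip": 0}])

```text
time_s: 9.55
position: [0.5051, -0.3191, 0.1602]
tcp_rot: [[1.0, -0.002, -0.0], [-0.002, -1.0, 0.0], [-0.0, -0.0, -1.0]]
force: [0.3, -0.6, -3.0]
opening: 0.316
grasp_force: 30.0
```

>>> move_arm(increments=[{"xyz": [0, 0, 0], "roll": 0, "grip": 0}, {"xyz": [0, 0, 0], "roll": 0, "grip": 0}, {"xyz": [0, 0, 0], "roll": 0, "grip": 0}])

```text
time_s: 9.8
position: [0.505, -0.3161, 0.1603]
tcp_rot: [[1.0, 0.001, -0.001], [0.001, -1.0, 0.001], [-0.001, -0.001, -1.0]]
force: [0.1, 0.3, -2.9]
opening: 0.323
grasp_force: 30.0
```

>>> move_arm(increments=[{"xyz": [1, 1.5, 8], "roll": 0, "grip": 0}, {"xyz": [0, 0, 16], "roll": 0, "grip": 0}, {"xyz": [0, 0, 20], "roll": 0, "grip": 0}, {"xyz": [0, 0, 16], "roll": 0, "grip": 0}, {"xyz": [0, 0, 10], "roll": 0, "grip": 0}])

```text
time_s: 10.22
position: [0.5056, -0.3174, 0.0884]
tcp_rot: [[1.0, 0.001, -0.002], [0.001, -1.0, 0.002], [-0.002, -0.002, -1.0]]
force: [-1.1, -0.2, -3.0]
opening: 0.318
grasp_force: 30.0
```

>>> move_arm(increments=[{"xyz": [0, 0, 4], "roll": 0, "grip": 0}, {"xyz": [0, 0, 2], "roll": 0, "grip": 0}, {"xyz": [0, 0, 1], "roll": 0, "grip": 0}, {"xyz": [0, 0, 0], "roll": 0, "grip": 0}, {"xyz": [0, 0, 0], "roll": 0, "grip": 0}])

```text
time_s: 10.63
position: [0.507, -0.3195, 0.0844]
tcp_rot: [[1.0, -0.0, 0.001], [-0.0, -1.0, -0.001], [0.001, 0.001, -1.0]]
force: [-0.6, 0.1, -3.1]
opening: 0.319
grasp_force: 30.0
```

Still about 6 mm up (contact was at 78.5), so I'll continue gently.

>>> move_arm(increments=[{"xyz": [0, 0, 2], "roll": 0, "grip": 0}, {"xyz": [0, 0, 2], "roll": 0, "grip": 0}, {"xyz": [0, 0, 1], "roll": 0, "grip": 0}, {"xyz": [0, 0, 0], "roll": 0, "grip": 0}, {"xyz": [0, 0, 0], "roll": 0, "grip": 0}])

```text
time_s: 11.05
position: [0.5064, -0.319, 0.0786]
tcp_rot: [[1.0, -0.0, -0.0], [-0.0, -1.0, 0.0], [-0.0, -0.0, -1.0]]
force: [-0.1, -0.3, -3.0]
opening: 0.322
grasp_force: 30.0
```

>>> move_arm(increments=[{"xyz": [0, 0, 0.5], "roll": 0, "grip": 0}, {"xyz": [0, 0, 0.5], "roll": 0, "grip": 0}, {"xyz": [0, 0, 0], "roll": 0, "grip": 0}])

```text
time_s: 11.3
position: [0.5066, -0.3191, 0.0784]
tcp_rot: [[1.0, -0.0, 0.0], [-0.0, -1.0, -0.0], [0.0, 0.0, -1.0]]
force: [-1.3, 1.7, 4.1]
opening: 0.32
grasp_force: 30.0
```

Contact is made (force z changed from -3 to +4 N). Releasing slowly.

>>> move_arm(increments=[{"xyz": [0, 0, 0], "roll": 0, "grip": 34}, {"xyz": [0, 0, 0], "roll": 0, "grip": 38}, {"xyz": [0, 0, 0], "roll": 0, "grip": 45}, {"xyz": [0, 0, 0], "roll": 0, "grip": 60}, {"xyz": [0, 0, 0], "roll": 0, "grip": 80}])

```text
time_s: 11.72
position: [0.5064, -0.3191, 0.0774]
tcp_rot: [[1.0, -0.0, -0.0], [-0.0, -1.0, -0.0], [-0.0, 0.0, -1.0]]
force: [0.7, 0.1, 1.0]
opening: 0.519
grasp_force: 0.0
```

>>> move_arm(increments=[{"xyz": [0, 0, 0], "roll": 0, "grip": 100}, {"xyz": [0, 0, 0], "roll": 0, "grip": 100}, {"xyz": [0, 0, 0], "roll": 0, "grip": 100}, {"xyz": [0, 0, 0], "roll": 0, "grip": 100}, {"xyz": [0, 0, 0], "roll": 0, "grip": 100}])

```text
time_s: 12.13
position: [0.5065, -0.3191, 0.0775]
tcp_rot: [[1.0, -0.0, 0.0], [-0.0, -1.0, -0.0], [0.0, 0.0, -1.0]]
force: [-0.4, 0.2, 1.0]
opening: 0.895
grasp_force: 0.0
```

>>> move_arm(increments=[{"xyz": [0, 0, 0], "roll": 0, "grip": 100}, {"xyz": [0, 0, 0], "roll": 0, "grip": 100}, {"xyz": [0, 0, 0], "roll": 0, "grip": 100}])

```text
time_s: 12.38
position: [0.5064, -0.3191, 0.0776]
tcp_rot: [[1.0, -0.0, 0.0], [-0.0, -1.0, -0.0], [0.0, 0.0, -1.0]]
force: [0.0, -1.0, -0.8]
opening: 0.99
grasp_force: 0.0
```

Rise, then swing away toward -y so the top camera can see.

>>> move_arm(increments=[{"xyz": [0, 0, -8], "roll": 0, "grip": 100}, {"xyz": [0, 0, -16], "roll": 0, "grip": 100}, {"xyz": [0, 0, -25], "roll": 0, "grip": 100}, {"xyz": [0, 0, -30], "roll": 0, "grip": 100}, {"xyz": [0, 0, -30], "roll": 0, "grip": 100}])

```text
time_s: 12.8
position: [0.506, -0.3187, 0.1878]
tcp_rot: [[1.0, -0.0, -0.001], [-0.0, -1.0, 0.001], [-0.001, -0.001, -1.0]]
force: [1.2, 0.7, 0.4]
opening: 0.998
grasp_force: 0.0
```

>>> move_arm(increments=[{"xyz": [0, 0, -20], "roll": 0, "grip": 100}, {"xyz": [-8, 8, -10], "roll": 0, "grip": 100}, {"xyz": [-18, 16, 0], "roll": 0, "grip": 100}, {"xyz": [-25, 22, 0], "roll": 0, "grip": 100}, {"xyz": [-25, 22, 0], "roll": 0, "grip": 100}])

```text
time_s: 13.22
position: [0.4291, -0.3873, 0.2166]
tcp_rot: [[1.0, 0.002, -0.001], [0.002, -1.0, -0.0], [-0.001, 0.0, -1.0]]
force: [0.1, -0.9, -0.5]
opening: 0.995
grasp_force: 0.0
```

>>> move_arm(increments=[{"xyz": [-25, 22, 0], "roll": 0, "grip": 100}, {"xyz": [-25, 22, 0], "roll": 0, "grip": 100}, {"xyz": [-25, 22, 0], "roll": 0, "grip": 100}, {"xyz": [-25, 22, 0], "roll": 0, "grip": 100}, {"xyz": [-25, 22, 0], "roll": 0, "grip": 100}])

```text
time_s: 13.63
position: [0.303, -0.4977, 0.2161]
tcp_rot: [[1.0, -0.001, -0.001], [-0.001, -1.0, 0.001], [-0.001, -0.001, -1.0]]
force: [0.9, -0.9, -1.1]
opening: 1.002
grasp_force: 0.0
```

>>> move_arm(increments=[{"xyz": [-20, 22, 0], "roll": 0, "grip": 100}, {"xyz": [-15, 16, 0], "roll": 0, "grip": 100}, {"xyz": [-7, 8, 0], "roll": 0, "grip": 100}, {"xyz": [0, 0, 0], "roll": 0, "grip": 100}, {"xyz": [0, 0, 0], "roll": 0, "grip": 100}])

```text
time_s: 14.05
position: [0.2631, -0.5423, 0.216]
tcp_rot: [[1.0, -0.001, 0.0], [-0.001, -1.0, 0.002], [0.0, -0.002, -1.0]]
force: [0.7, -0.1, -0.2]
opening: 0.995
grasp_force: 0.0
```

```bash
python3 - <<'E'
from h import *
p,d=bot.capture('top');w=cloud('top',d);cv2.imwrite('pics/end.png',p[...,::-1])
hsv=cv2.cvtColor(p,cv2.COLOR_RGB2HSV).astype(int);z=np.nan_to_num(w[...,2])
def rect(n,m): print(n,m.sum(),cv2.minAreaRect((w[m][:,:2]*1000).astype(np.float32)),np.median(w[m][:,2]))
b=np.zeros(d.shape,bool);b[190:265,400:470]=1
rect('top',b&(z>.11)&(z<.13))
g=np.zeros_like(b);g[200:285,250:350]=1
rect('plate',g&(hsv[...,0]>45)&(hsv[...,0]<80)&(hsv[...,1]>120)&(z>0)&(z<.02))
E
```

```text
top 371 ((505.9724426269531, -317.35577392578125), (35.654205322265625, 28.674917221069336), 0.8328751921653748) 0.11862259075011328
plate 2708 ((474.5115661621094, -68.29371643066406), (98.45999908447266, 148.08447265625), 8.066033363342285) 0.005203247622137511
```

View pics/end.png

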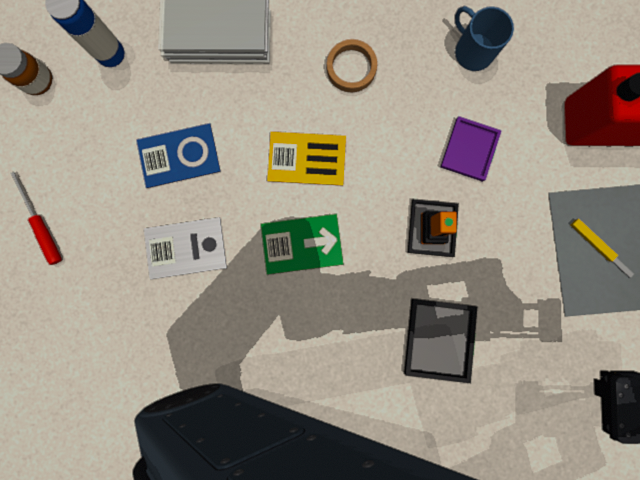

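The scanner stands upright in the small dock (444,222), its top at z 0.119 as before. The green plate (302,243) hasn't moved, and the gripper is clear at lower right.

```bash
python3 -c "
from rig import bot
print(bot.hand_in())"
```

```text
the job is handed in; nothing more can be done
None
```

The scanner was held still for about 2 s, pointing straight down about 80 mm above the middle of the green plate's label, then set upright back in its dock and released; the plate did not move, and the job was handed in at about 14 s on the robot's clock.

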